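Feel for the worn hinge and collar it

TASK

One of the three hinged posts on the pulled-out tray has a worn, loose hinge and the other two are sound: find it by rocking the posts gently to and fro (the loose one right over, back past upright and right over again), without gripping a post or pushing hard enough to strain a hinge. Mark it as a reject: leave the loose post leaning over against its stop, with the steel collar slipped over it and lying flat on its plinth. Leave the dish, the blower and the wrench where they are.

Things in the scene. Friction and masses are not known exactly. Their poses are not given: they have to be found in the camera images.
- seat_a (a point): Centre of the flat top of plinth a: an aluminium block 56 x 56 mm, 24 mm high, fixed on the tray plate, slotted 16 mm wide along its y axis. x runs along the hinge pin, y along the slot, z up. The pin lies 10 mm below this point. The collar is to lie on this top. Neighbouring plinths stand at least 95 mm apart, centre to centre.
- post_a: Upright round steel post a, 12 mm thick, 66 mm long, hinged on the pin (origin; z along the post); it rocks only along the plinth y axis. All start upright and look alike. A sound hinge springs back and gives about 0.25 mm per N, 48 mm above the pin; a loose one moves freely (under 1 N) about 8 mm to either side there, up to a springy stop, and stays leaning where it is left.
- tip_a (a point): Centre of the rounded top end of post a, 66 mm from the pin, 56 mm above the plinth top when upright. More than 15 N from the fingers on a post, a grip on it included, strains its hinge: rock it slowly, with the fingers standing open astride it or with shut fingertips.
- seat_b (a point): Centre of the flat top of plinth b: an aluminium block 56 x 56 mm, 24 mm high, fixed on the tray plate, slotted 16 mm wide along its y axis. x runs along the hinge pin, y along the slot, z up. The pin lies 10 mm below this point. The collar is to lie on this top. Neighbouring plinths stand at least 95 mm apart, centre to centre.
- post_b: Upright round steel post b, 12 mm thick, 66 mm long, hinged on the pin (origin; z along the post); it rocks only along the plinth y axis. All start upright and look alike. A sound hinge springs back and gives about 0.25 mm per N, 48 mm above the pin; a loose one moves freely (under 1 N) about 8 mm to either side there, up to a springy stop, and stays leaning where it is left.
- tip_b (a point): Centre of the rounded top end of post b, 66 mm from the pin, 56 mm above the plinth top when upright. More than 15 N from the fingers on a post, a grip on it included, strains its hinge: rock it slowly, with the fingers standing open astride it or with shut fingertips.
- seat_c (a point): Centre of the flat top of plinth c: an aluminium block 56 x 56 mm, 24 mm high, fixed on the tray plate, slotted 16 mm wide along its y axis. x runs along the hinge pin, y along the slot, z up. The pin lies 10 mm below this point. The collar is to lie on this top. Neighbouring plinths stand at least 95 mm apart, centre to centre.
- post_c: Upright round steel post c, 12 mm thick, 66 mm long, hinged on the pin (origin; z along the post); it rocks only along the plinth y axis. All start upright and look alike. A sound hinge springs back and gives about 0.25 mm per N, 48 mm above the pin; a loose one moves freely (under 1 N) about 8 mm to either side there, up to a springy stop, and stays leaning where it is left.
- tip_c (a point): Centre of the rounded top end of post c, 66 mm from the pin, 56 mm above the plinth top when upright. More than 15 N from the fingers on a post, a grip on it included, strains its hinge: rock it slowly, with the fingers standing open astride it or with shut fingertips.
- collar_mid (a point): Centre (half-way up) of the plain steel collar: a ring of 50 mm outer and 32 mm inner diameter, 14 mm high, 80 g, lying flat loose on the desk to the left or right of the tray; z is its axis. The post passes easily through its hole. It may be let go with the post through it; a post leaning at its stop still leaves it room to lie flat.
- tray: Brushed aluminium tray plate 200 x 360 mm, 6 mm thick with 12 mm high rims, fixed, drawn out towards the robot from a low white organiser 60 mm high behind it (100 mm deep in x, its front 100 mm beyond the tray centre). Origin at the centre of the underside of the tray, on the desk; the row of posts runs along its y.
- dish: Grey ceramic dish, 84 mm wide, 22 mm high, on the desk on the other side of the tray from the collar; to be left alone. Origin under its centre.
- blower: Orange plastic dust blower standing on its bulb, 56 mm wide, 110 mm high, right of the tray; to be left alone. Origin under its centre.
- wrench: Stainless caseback wrench, 150 mm long, lying flat on the desk left of the tray; to be left alone.

How it is judged (in metres and radians):
On the way, in this order (a step that is already met when the one before it is completed fails the run):
1. the loose post is rocked out to one side (a sound one cannot go so far unstrained) (((y of tip_a in the frame of seat_a above 0.0066 m or y of tip_a in the frame of seat_a below -0.0066 m) or (y of tip_b in the frame of seat_b above 0.0066 m or y of tip_b in the frame of seat_b below -0.0066 m) or (y of tip_c in the frame of seat_c above 0.0066 m or y of tip_c in the frame of seat_c below -0.0066 m))), for 0.02 s.
2. it is rocked back through upright (not ((y of tip_a in the frame of seat_a above 0.003 m or y of tip_a in the frame of seat_a below -0.003 m) or (y of tip_b in the frame of seat_b above 0.003 m or y of tip_b in the frame of seat_b below -0.003 m) or (y of tip_c in the frame of seat_c above 0.003 m or y of tip_c in the frame of seat_c below -0.003 m))).
3. it is rocked out again (((y of tip_a in the frame of seat_a above 0.0066 m or y of tip_a in the frame of seat_a below -0.0066 m) or (y of tip_b in the frame of seat_b above 0.0066 m or y of tip_b in the frame of seat_b below -0.0066 m) or (y of tip_c in the frame of seat_c above 0.0066 m or y of tip_c in the frame of seat_c below -0.0066 m))), for 0.02 s.
At the end, for the whole second after the job is handed in: The collar lies flat, at rest and released, around the loose post on its plinth (centre within 12.5 mm of the plinth centre and 4 to 10 mm above its top, tilt under 0.12 rad), and that post stays leaning with its tip over 5 mm to one side; a sound post springs upright (((horizontal distance between collar_mid and seat_a below 0.0125 m and z of collar_mid in the frame of seat_a between 0.004 and 0.01 m and (y of tip_a in the frame of seat_a above 0.005 m or y of tip_a in the frame of seat_a below -0.005 m)) or (horizontal distance between collar_mid and seat_b below 0.0125 m and z of collar_mid in the frame of seat_b between 0.004 and 0.01 m and (y of tip_b in the frame of seat_b above 0.005 m or y of tip_b in the frame of seat_b below -0.005 m)) or (horizontal distance between collar_mid and seat_c below 0.0125 m and z of collar_mid in the frame of seat_c between 0.004 and 0.01 m and (y of tip_c in the frame of seat_c above 0.005 m or y of tip_c in the frame of seat_c below -0.005 m))) and angle between collar_mid's own z axis and vertical below 0.12 rad and linear speed of collar below 0.02 m/s); the robot touches nothing.
It fails at once if a post is pushed or gripped by the fingers with more than 15 N (contact force between any of post_a, post_b, post_c and the fingers above 15 N).
It fails at once if the dish, blower or wrench is moved by more than 25 mm (distance of any of dish, blower, wrench from where it was at the start of the episode above 0.025 m).
It also fails if it takes over 72 s, if anything falls off the work surface, if the arm or the gripper's body presses on something with over 40 N, if the wrist force passes 120 N, or if a joint passes its speed limit or range.

ROBOT

A 6-joint arm with a two-finger parallel gripper is mounted at the origin on the work surface. World frame = base frame: x ahead of the robot, y to its left, z up, the work surface at z = 0. Lengths are in m, angles in degrees, forces in N, time in s.
With the tool pointing down it reaches from about 0.25 to 0.725 m from the base axis. Payload 9.7 kg.
Tool frame: the origin (TCP) lies on the centre line of the jaws, within the pads' length; the fingertips stand 22 mm ahead of it and the grasp point (between the pads) lies 3 mm ahead of it; z points along the fingers, y is the direction in which the jaws open and shut (so a half turn about z gives the same grasp; the last joint's range is limited). The gripper opens to 85 mm and grips with 20 to 120 N. Pads are 22 mm wide; open, the fingers measure 114 mm over their backs; the gripper's body (76 mm by 85 mm) begins 54 mm behind the grasp point. The pads swing forward as they close: fully open they stand 13 mm farther back than shut.
Start: joints at [63.77, 4.979, 10.078, 95.1, 0, 90], TCP at [0.243, 0.493, 0.253] pointing down, gripper open.
Joint ranges: [-179.16, 179.16], [-48.56, 103.87], [-65.8, 70.77], [-126.05, 130.52], [-82.76, 87.17], [-180, 180]. Speed limits (degrees/s): [127.2, 127.2, 147.25, 180, 180, 180].

INTERFACE

Orientations are given as [roll, pitch, yaw] about the fixed x, y, z axes, in that order (R = Rz(yaw) Ry(pitch) Rx(roll)).
In Python, from workcell import monitor, eyes, job gives the robot as it stands. The module is installed in compiled form; this text tells all that it offers.
- The arm moves only by the tool drive_tool, never from a script. Its argument "plan" is a list of rows, each a list of 3 entries, a list of its own where there are three numbers: the opening, from 0 (shut) to 1 (fully open), then the shift along the world's x, y, z in m, then the turn about the world's z in degrees. In form: [[gripper, [x, y, z], yaw], ...]. A call has 1 to 10 rows; each row shifts and turns the commanded pose from where the row before left it; what a row does not reach is not made up. A row lasts 1/8 s, in which the tool goes at most 62.5 mm and 10.7 degrees, less where a joint would pass 70% of its speed; a pose out of reach is approached as far as the arm can. A call is refused whole if a number of a shift passes 0.0625 or a number of a turn 10.7, either way. A call with a gripper value outside its range is refused whole. The fingers move at their own pace and stop on an object; "grip_force" is the grip in N (left out, the last holds). Time passes only in rows, so rows that do not move let the fingers close. It gives the time, the measured TCP pose, the force and the opening at its end, in the units of the state.
- monitor.get_obs(): the state, without advancing time (a new reading comes with each control period).
- eyes.camera(name): name is "scene" or "top"; returns (picture, depth): 420x560x3 uint8, red, green, blue; 420x560 float32, m along the optical axis (not along the pixel's ray), 0 where there is no reading.
- eyes.camera_params(name): a dict with "fx", "fy", "cx", "cy" (pixels), "extrinsics" (4x4, takes a point from world to camera coordinates). Camera axes: x right, y down, z forward; pixel columns grow to the right and rows downward; lengths in m; the calibration is good to about 2 mm. A picture is of the moment at which its call begins. camera_params takes no time and is no camera call.
- job.job_done(): hands the job in, once; it reports no verdict.
The state is a dict: "time": time; "q": joint angles; "qd": joint speeds; "joint_efforts": joint torques, N m; "ee_pos": TCP position; "tcp_rot": TCP orientation; "wrist_force": force on the tool from outside, world axes, zero at the start; "torque": the same for the moment, N m; "opening": finger opening in m.
Only numpy, scipy, OpenCV 4.12 (cv2) and the standard library are available. Lean on these libraries where they do the work, as an engineer would, in place of code of your own. Each camera call takes 0.05 s, during which the arm holds its last target.

## Working session

There is one attempt and no reset: what is moved stays moved. The work goes in short steps, Python scripts to look and compute and a tool call to move; the robot and the scene stay as the last step left them, time stands still between calls to the robot, and variables do not carry over. Pictures are saved under pics/ and viewed, and the job is handed in when it is done.

Besides the shell and the picture viewer there is one more tool, called after ">>>" by a JSON object that holds its "op" and its "data". drive_tool: Moves the arm, as the interface text tells. Its arguments: {"type":"object","properties":{"plan":{"type":"array","items":{"type":"array"}},"grip_force":{"type":"number"}},"required":["plan"]}

```bash
mkdir -p pics; cat > h.py <<'E'
from workcell import monitor, eyes, job
import numpy as np, cv2
def shot(n,fn):
    p,d=eyes.camera(n); cv2.imwrite('pics/'+fn+'.png',p[:,:,::-1]); np.savez('pics/'+fn+'.npz',p=p,d=d); return p,d
def world(n,d):
    c=eyes.camera_params(n); E=np.array(c['extrinsics']); h,w=d.shape
    u,v=np.meshgrid(np.arange(w),np.arange(h))
    P=np.stack([(u-c['cx'])/c['fx']*d,(v-c['cy'])/c['fy']*d,d],-1)
    return (P-E[:3,3])@E[:3,:3]
def ray(n,u,v,z):
    c=eyes.camera_params(n); E=np.array(c['extrinsics']); R=E[:3,:3];t=E[:3,3]
    o=-R.T@t; r=R.T@np.array([(u-c['cx'])/c['fx'],(v-c['cy'])/c['fy'],1])
    return o+r*(z-o[2])/r[2]
def proj(n,X):
    c=eyes.camera_params(n); E=np.array(c['extrinsics']); P=E[:3,:3]@np.array(X)+E[:3,3]
    return P[0]/P[2]*c['fx']+c['cx'],P[1]/P[2]*c['fy']+c['cy']
E
python3 - <<'E'
from h import *
for n in('scene','top'):
    p,d=shot(n,n+'0'); c=eyes.camera_params(n); E=np.array(c['extrinsics']); print(n,c['fx'],-E[:3,:3].T@E[:3,3],E[:3,:3].round(3).tolist())
print(monitor.get_obs())
E
```

```text
scene 442.98174257602614 [1.14349295 0.22546304 1.01352598] [[-0.358, 0.934, 0.005], [0.768, 0.297, -0.568], [-0.531, -0.2, -0.823]]
top 539.7115917603277 [0.2676241  0.00509313 1.54900855] [[-0.029, -1.0, 0.004], [-0.981, 0.027, -0.191], [0.191, -0.01, -0.982]]
{'time': 0.1, 'q': array([ 6.37704524e+01,  5.00559980e+00,  1.00396696e+01,  9.50992997e+01,
       -4.38760461e-04,  9.00025227e+01]), 'qd': array([-0.06447558, -0.07839594,  0.17836231,  0.0308398 ,  0.01502955,
        0.01723079]), 'joint_efforts': array([-1.66116279e-04, -5.21562159e+01,  4.65651834e+01,  1.60616072e-02,
        2.20811989e-05, -1.29921733e-05]), 'ee_pos': array([0.24300602, 0.49320665, 0.25268254]), 'tcp_rot': array([-1.79934770e+02,  4.41632221e-04,  1.53767930e+02]), 'wrist_force': array([ 1.08430295,  0.0042716 , -0.56339415]), 'torque': array([-0.01383463, -0.02395751,  0.01751531]), 'opening': 0.08548791391273905}
```

View pics/scene0.png

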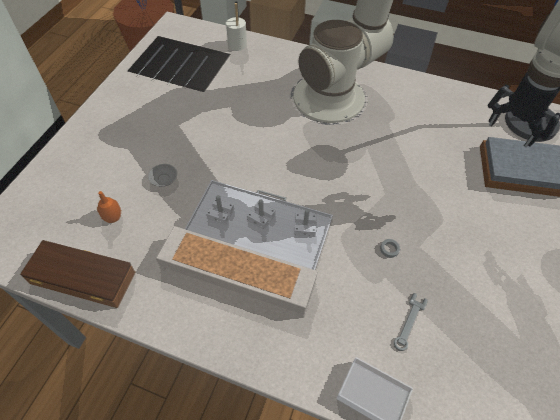

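View pics/top0.png

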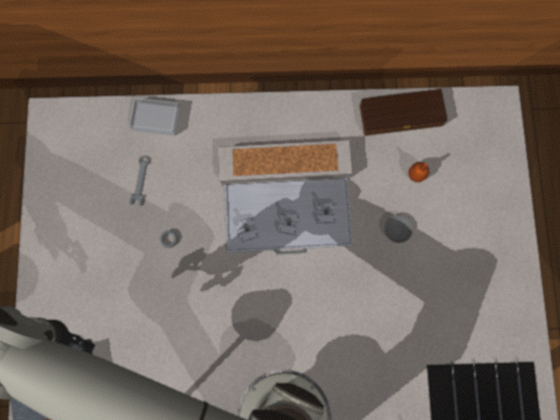

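The scene view shows the tray with three posts near (219,203), (261,208) and (307,218), and the collar at (389,248). The top view shows the collar at (171,238) and the plinths near (248,229), (288,219) and (325,209). I'll zoom in next.

```bash
python3 - <<'E'
from h import *
a=np.load('pics/scene0.npz');b=np.load('pics/top0.npz')
cv2.imwrite('pics/z0.png',cv2.resize(a['p'][180:270,180:345,::-1],None,fx=4.8,fy=4.8,interpolation=cv2.INTER_CUBIC))
cv2.imwrite('pics/z1.png',cv2.resize(b['p'][170:260,215:360,::-1],None,fx=5.5,fy=5.5,interpolation=cv2.INTER_CUBIC))
for n,f,r in(('scene',a,(180,270,180,345)),('top',b,(170,260,215,360))):
    W=world(n,f['d']); s=W[r[0]:r[1],r[2]:r[3]].reshape(-1,3)
    z=s[:,2]; print(n,np.histogram(z,np.arange(-.01,.12,.005)))
    # plinth tops z 0.03, posts z>0.045
    R=W[r[0]:r[1],r[2]:r[3]]
    for lo,hi in((.025,.035),(.05,.095)):
        m=((R[...,2]>lo)&(R[...,2]<hi)&(R[...,0]<.55)).astype(np.uint8)
        k,l,st,ce=cv2.connectedComponentsWithStats(m)
        for i in range(1,k):
            if st[i,4]>5:
                q=R[l==i]; print(lo,st[i,4],(ce[i]+[r[2],r[0]]).round(1),q.mean(0).round(4),q.min(0).round(3),q.max(0).round(3))
E
```

```text
scene (array([  18, 1709, 3771, 4416,  741,  159,  137,  374,  418,   29,   15,
         18,   23,  372, 2280,  228,   17,   13,   23,   32,    0,    0,
          0,    0,    0]), array([-0.01 , -0.005,  0.   ,  0.005,  0.01 ,  0.015,  0.02 ,  0.025,
        0.03 ,  0.035,  0.04 ,  0.045,  0.05 ,  0.055,  0.06 ,  0.065,
        0.07 ,  0.075,  0.08 ,  0.085,  0.09 ,  0.095,  0.1  ,  0.105,
        0.11 ,  0.115]))
0.025 13 [214.7 201.2] [ 0.5435 -0.1617  0.03  ] [ 0.532 -0.167  0.027] [ 0.55  -0.155  0.033]
0.025 58 [227.  204.3] [ 0.5412 -0.1262  0.0302] [ 0.533 -0.146  0.025] [ 0.55  -0.109  0.034]
0.025 19 [256.8 204.9] [ 0.5133 -0.0502  0.0295] [ 0.501 -0.055  0.026] [ 0.521 -0.045  0.034]
0.025 153 [263.1 212.3] [ 0.5301 -0.0254  0.0304] [ 0.505 -0.062  0.025] [0.55  0.002 0.035]
0.025 58 [299.3 216.4] [0.5076 0.0692 0.0301] [0.494 0.058 0.026] [0.518 0.082 0.035]
0.025 60 [312.3 217.5] [0.4978 0.1025 0.0293] [0.485 0.091 0.025] [0.511 0.114 0.034]
0.025 148 [305.6 228. ] [0.5364 0.0963 0.0306] [0.521 0.067 0.025] [0.55  0.123 0.035]
0.05 45 [260.5 204.6] [ 0.5365 -0.0296  0.072
[... 582 characters left out ...]
-0.1395  0.0305] [ 0.535 -0.164  0.025] [ 0.55  -0.11   0.035]
0.025 101 [243.7 222.8] [0.5395 0.0973 0.03  ] [0.524 0.068 0.025] [0.55  0.122 0.035]
0.025 7 [283.9 218.6] [ 0.5486 -0.0178  0.0299] [ 0.548 -0.024  0.025] [ 0.55  -0.012  0.034]
0.025 19 [294.5 219.3] [ 0.5458 -0.0483  0.0296] [ 0.541 -0.061  0.025] [ 0.55  -0.038  0.034]
0.025 119 [287.5 228.5] [ 0.5197 -0.0274  0.0301] [ 0.506 -0.055  0.025] [ 0.534 -0.     0.035]
0.025 128 [248.4 234.2] [0.5063 0.0843 0.03  ] [0.49  0.057 0.025] [0.521 0.114 0.035]
0.05 24 [288.5 220. ] [ 0.5356 -0.0298  0.0766] [ 0.531 -0.034  0.053] [ 0.543 -0.026  0.091]
0.05 24 [245.3 226.4] [0.5207 0.0902 0.0774] [0.516 0.085 0.05 ] [0.527 0.096 0.09 ]
```

View pics/z0.png

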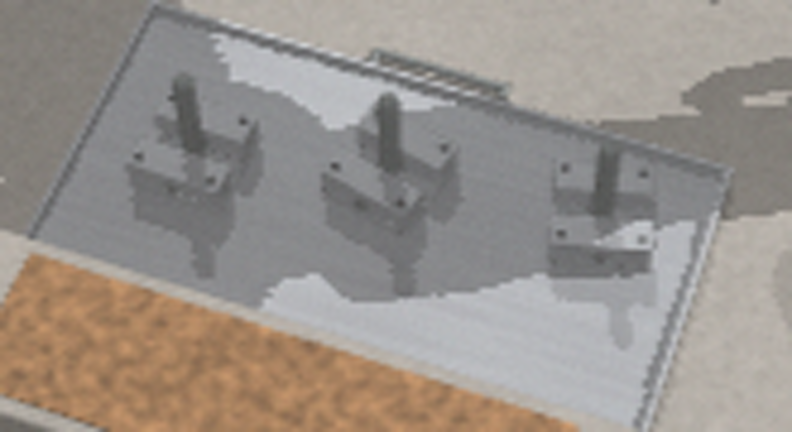

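View pics/z1.png

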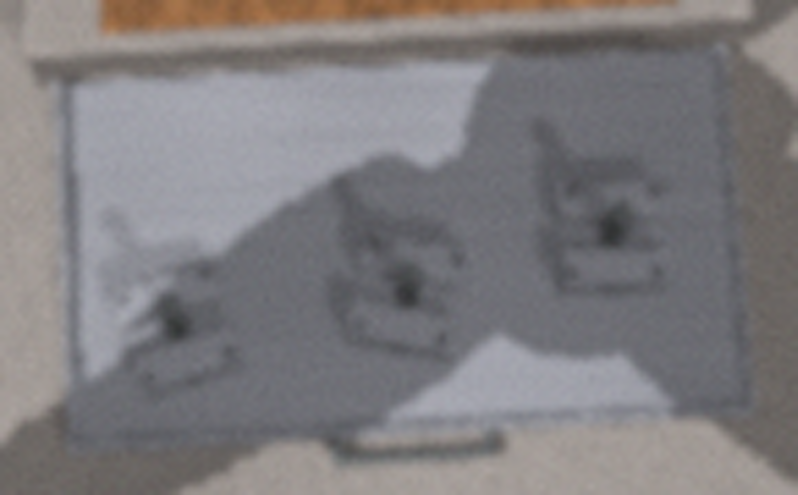

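The zoomed crops show three slotted plinths with different yaws, and one upright post in each slot. Next I fit the plinth rectangles, slot directions and post tips from depth, and measure the collar.

```bash
python3 - <<'E'
from h import *
F={n:np.load(f'pics/{n}0.npz') for n in('scene','top')}
for n in F:
    W=world(n,F[n]['d']).reshape(-1,3)
    print(n)
    for y0 in(.09,-.03,-.143):
        s=W[(abs(W[:,1]-y0)<.052)&(W[:,0]>.46)&(W[:,0]<.6)]
        t=s[(s[:,2]>.026)&(s[:,2]<.0345)]
        r=cv2.minAreaRect((t[:,:2]*1000).astype(np.float32))
        q=s[(s[:,2]>.05)&(s[:,2]<.1)&(np.hypot(s[:,0]-r[0][0]/1e3,s[:,1]-r[0][1]/1e3)<.02)]
        print('plinth',np.round(r[0],1),np.round(r[1],1),round(r[2],1),'med z',np.median(t[:,2]).round(4),'post',q.mean(0).round(4),q[:,2].max().round(4), len(t),len(q))
        if len(q):
            for lo in (.05,.06,.07,.08): 
                k=q[(q[:,2]>lo)&(q[:,2]<lo+.012)]; print('   ',lo,k[:,:2].mean(0).round(4))
    # collar
    s=W[(W[:,1]>.15)&(W[:,1]<.35)&(W[:,0]>.4)&(W[:,0]<.55)&(W[:,2]>.008)&(W[:,2]<.02)]
    print('collar n',len(s),s.min(0),s.max(0))
    c,rad=cv2.minEnclosingCircle((s[:,:2]*1000).astype(np.float32)); print(c,rad,np.median(s[:,2]))
E
```

```text
scene
plinth [519.6  90. ] [59.6 55.9] 15.8 med z 0.0303 post [0.522  0.0907 0.0723] 0.0897 262 49
    0.05 [0.5229 0.0907]
    0.06 [0.5231 0.0903]
    0.07 [0.5221 0.0913]
    0.08 [0.5204 0.0903]
plinth [533.6 -30.2] [56.2 56.9] 78.1 med z 0.0302 post [ 0.5365 -0.0296  0.0723] 0.0897 246 45
    0.05 [ 0.5377 -0.0295]
    0.06 [ 0.5374 -0.0295]
    0.07 [ 0.5376 -0.0298]
    0.08 [ 0.535  -0.0301]
plinth [ 561.9 -138.6] [58.  58.7] 89.6 med z 0.0303 post [ 0.5642 -0.1372  0.073 ] 0.0889 247 49
    0.05 [ 0.5654 -0.1368]
    0.06 [ 0.5653 -0.1352]
    0.07 [ 0.5648 -0.137 ]
    0.08 [ 0.5626 -0.138 ]
collar n 185 [0.47609846 0.15009373 0.00839226] [0.54431928 0.34016147 0.01842209]
(516.82275390625, 244.09005737304688) 97.21160888671875 0.013757435898955367
top
plinth [522.7  90. ] [56.8 55. ] 16.9 med z 0.03 post [0.5207 0.0902 0.0774] 0.0901 213 24
    0.05 [0.5186 0.0902]
    0.06 [0.5176 0.0915]
    0.07 [0.5204 0.0877]
    0.08 [0.5216 0.0906]
plinth [537.  -30.1] [55.7 57.2] 77.9 med z 0.0302 post [ 0.5356 -0.0298  0.0766] 0.0907 207 24
    0.05 [ 0.5325 -0.0301]
    0.06 [ 0.5327 -0.0299]
    0.07 [ 0.534  -0.0298]
    0.08 [ 0.5373 -0.0301]
plinth [ 565. -138.] [55.4 58.7] 88.0 med z 0.0304 post [ 0.5642 -0.1371  0.0795] 0.0923 203 24
    0.05 [ 0.5608 -0.1369]
    0.06 [ 0.5608 -0.1349]
    0.07 [ 0.563  -0.1366]
    0.08 [ 0.5661 -0.1376]
collar n 178 [0.41167452 0.15009347 0.00808616] [0.54892176 0.34833432 0.01976657]
(480.2929992675781, 252.68434143066406) 107.1744155883789 0.013244180600114995
```

```bash
python3 - <<'E'
from h import *
F={n:np.load(f'pics/{n}0.npz') for n in('scene','top')}
cen={'scene':(389,248),'top':(171,238)}
for n in F:
    W=world(n,F[n]['d']); u,v=cen[n]
    R=W[v-25:v+25,u-25:u+25]; print(n,W[v,u])
    m=((R[...,2]>.009)&(R[...,2]<.02)).astype(np.uint8)
    k,l,st,ce=cv2.connectedComponentsWithStats(m)
    i=1+np.argmax(st[1:,4]); q=R[l==i]; c,rad=cv2.minEnclosingCircle((q[:,:2]*1000).astype(np.float32))
    print(c,rad,np.median(q[:,2]),len(q), cv2.minAreaRect((q[:,:2]*1000).astype(np.float32)))
    if n=='scene':
        s=W.reshape(-1,3); s=s[(s[:,2]>.055)&(s[:,2]<.065)&(abs(s[:,1]+.03)<.2)&(s[:,0]>.55)&(s[:,0]<.8)]; print('organiser xmin at y:',[(round(y,2),s[abs(s[:,1]-y)<.01,0].min().round(4)) for y in(-.15,-.03,.09)])
E
```

```text
scene [0.5001733  0.31519606 0.00467231]
(501.7024230957031, 317.49835205078125) 25.940288543701172 0.013774852022046803 175 ((501.89813232421875, 315.782958984375), (49.39107131958008, 47.195777893066406), 8.211809158325195)
organiser xmin at y: [(-0.15, np.float64(0.5641)), (-0.03, np.float64(0.6621)), (0.09, np.float64(0.6589))]
top [ 5.06096764e-01  3.10219185e-01 -1.12759110e-04]
(503.3439636230469, 317.1819763183594) 25.516300201416016 0.014479172710531948 133 ((504.2696533203125, 316.81317138671875), (47.13084030151367, 47.1195182800293), 88.34945678710938)
```

>>> {"op": "drive_tool", "data": {"plan": [[0.45, [0.04, -0.05, 0], 10], [0.45, [0.04, -0.05, 0], 10], [0.45, [0.04, -0.05, 0], 10], [0.45, [0.04, -0.05, 0], 10], [0.45, [0.04, -0.05, 0], 2], [0.45, [0.04, -0.05, 0], 0], [0.45, [0.04, -0.05, -0.0], 0], [0.45, [0, -0.05, -0.03], 0]]}}

```text
time: 1.1
ee_pos: [0.5104, 0.1117, 0.2235]
tcp_rot: [-180.0, 0.1, -166.6]
wrist_force: [-0.2, 0.3, -0.7]
opening: 0.038
```

>>> {"op": "drive_tool", "data": {"plan": [[0.4, [0.0, -0.0, 0], 0], [0.4, [0.01, -0.021, -0.05], 2.5], [0.4, [0, 0, 0], 0]]}}

```text
time: 1.48
ee_pos: [0.5166, 0.0921, 0.1702]
tcp_rot: [180.0, -0.3, -164.1]
wrist_force: [-0.3, -0.0, 0.5]
opening: 0.0341
```

```bash
python3 - <<'E'
from h import *
o=monitor.get_obs(); print(o['ee_pos'],o['tcp_rot'],o['q'],o['opening'],o['wrist_force'])
p,d=shot('scene','s1'); W=world('scene',d)
cv2.imwrite('pics/z2.png',cv2.resize(p[80:250,220:420,::-1],None,fx=3.5,fy=3.5,interpolation=cv2.INTER_CUBIC))
s=W.reshape(-1,3); s=s[(abs(s[:,0]-.521)<.05)&(abs(s[:,1]-.09)<.06)&(s[:,2]>.1)]
print(s[:,2].min(), np.histogram(s[:,2],np.arange(.1,.25,.005)))
t=s[s[:,2]<s[:,2].min()+.02]; print(t.round(3)[::8])
E
```

```text
[0.51658488 0.09211327 0.17017359] [ 179.96433257   -0.32135319 -164.12720293] [ 1.01086542e+01  9.52466621e-01 -3.31164653e+00  8.60591974e+01
  3.21258700e-03 -5.76405193e+00] 0.03405390638344189 [-0.34657656 -0.00315594  0.46455271]
0.15337222561377076 (array([ 0,  0,  0,  0,  0,  0,  0,  0,  0,  0,  2, 14, 16, 17, 13, 13, 14,
       14, 19, 36, 78, 54, 34, 51, 49, 46, 46, 56, 62]), array([0.1  , 0.105, 0.11 , 0.115, 0.12 , 0.125, 0.13 , 0.135, 0.14 ,
       0.145, 0.15 , 0.155, 0.16 , 0.165, 0.17 , 0.175, 0.18 , 0.185,
       0.19 , 0.195, 0.2  , 0.205, 0.21 , 0.215, 0.22 , 0.225, 0.23 ,
       0.235, 0.24 , 0.245]))
[[0.505 0.107 0.167]
 [0.511 0.109 0.166]
 [0.529 0.065 0.159]
 [0.518 0.116 0.17 ]
 [0.53  0.078 0.164]
 [0.53  0.076 0.159]
 [0.532 0.074 0.156]
 [0.521 0.115 0.158]]
```

>>> {"op": "drive_tool", "data": {"plan": [[0.4, [0.0045, -0.002, -0.02], 0], [0.4, [0, 0, -0.03], 0], [0.4, [0, 0, -0.02], 0], [0.4, [0, 0, -0.01], 0], [0.4, [0, 0, 0], 0], [0.4, [0, 0, 0], 0]]}}

```text
time: 2.28
ee_pos: [0.5231, 0.091, 0.0948]
tcp_rot: [-180.0, 0.1, -164.1]
wrist_force: [0.3, 0.6, -0.3]
opening: 0.0344
```

```bash
python3 - <<'E'
from h import *
o=monitor.get_obs(); print(o['ee_pos'],o['opening'],o['wrist_force'],abs(o['qd']).max())
p,d=shot('scene','s2'); W=world('scene',d)
cv2.imwrite('pics/z2.png',cv2.resize(p[150:250,240:380,::-1],None,fx=5,fy=5,interpolation=cv2.INTER_CUBIC))
E
```

```text
[0.52307822 0.09099769 0.09476258] 0.03444216235316598 [ 0.32450131  0.59772834 -0.26069842] 0.2584115522395753
```

View pics/z2.png

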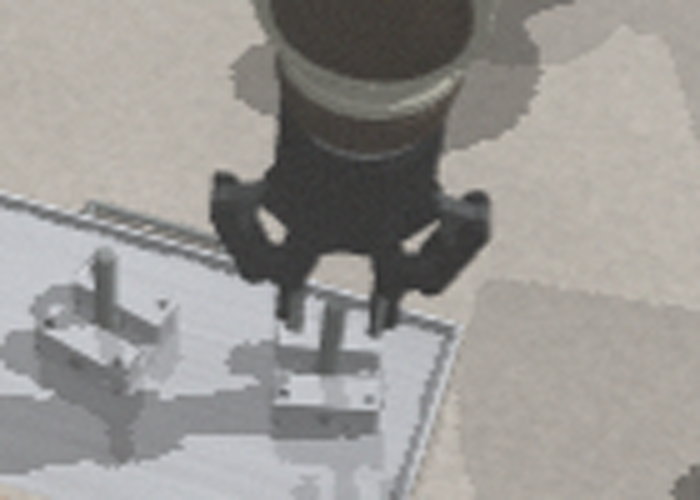

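The fingers are astride post 1, at crop (330,340). I'll rock it gently.

>>> {"op": "drive_tool", "data": {"plan": [[0.4, [-0.0011, 0.0038, -0.004], 0], [0.4, [-0.0011, 0.0038, 0], 0], [0.4, [-0.0003, 0.001, 0], 0], [0.4, [-0.0003, 0.001, 0], 0], [0.4, [-0.0003, 0.001, 0], 0], [0.4, [-0.0003, 0.001, 0], 0], [0.4, [0, 0, 0], 0], [0.4, [0, 0, 0], 0]]}}

```text
time: 3.32
ee_pos: [0.5192, 0.102, 0.0894]
tcp_rot: [-180.0, 0.0, -164.1]
wrist_force: [0.4, -3.0, 0.6]
opening: 0.034
```

>>> {"op": "drive_tool", "data": {"plan": [[0.4, [-0.0003, 0.001, 0], 0], [0.4, [0, 0, 0], 0], [0.4, [0, 0, 0], 0]]}}

```text
time: 3.7
ee_pos: [0.519, 0.1028, 0.0895]
tcp_rot: [-179.9, 0.0, -164.1]
wrist_force: [2.1, -5.5, 1.2]
opening: 0.0341
```

Post 1 springs back with about 3 N per mm, so it is sound. On to post 2.

>>> {"op": "drive_tool", "data": {"plan": [[0.4, [0.0022, -0.0075, 0], 0], [0.4, [0.0014, -0.0048, 0.01], 0], [0.4, [0, 0, 0.04], -5], [0.4, [0.005, -0.03, 0.01], -8], [0.4, [0.005, -0.04, 0], -8], [0.4, [0.003, -0.04, 0], -7], [0.4, [0, -0.01, 0], 0], [0.4, [0, 0, 0], 0]]}}

```text
time: 4.7
ee_pos: [0.5354, -0.0293, 0.1497]
tcp_rot: [180.0, 0.0, 167.9]
wrist_force: [0.8, 0.7, -0.4]
opening: 0.0341
```

>>> {"op": "drive_tool", "data": {"plan": [[0.4, [0, -0.0007, -0.03], 0], [0.4, [0, 0, -0.02], 0], [0.4, [0, 0, -0.01], 0], [0.4, [0, 0, 0], 0], [0.4, [0, 0, 0], 0]]}}

```text
time: 5.32
ee_pos: [0.5358, -0.0295, 0.0903]
tcp_rot: [180.0, 0.1, 168.0]
wrist_force: [-0.8, -0.3, 0.5]
opening: 0.0338
```

>>> {"op": "drive_tool", "data": {"plan": [[0.4, [0.0008, 0.0039, 0], 0], [0.4, [0.0008, 0.0039, 0], 0], [0.4, [0.0002, 0.001, 0], 0], [0.4, [0.0002, 0.001, 0], 0], [0.4, [0.0002, 0.001, 0], 0], [0.4, [0.0002, 0.001, 0], 0], [0.4, [0, 0, 0], 0], [0.4, [0, 0, 0], 0]]}}

```text
time: 6.32
ee_pos: [0.5378, -0.018, 0.0893]
tcp_rot: [180.0, -0.0, 167.9]
wrist_force: [-0.6, -0.4, -1.2]
opening: 0.0345
```

>>> {"op": "drive_tool", "data": {"plan": [[0.4, [0.0002, 0.001, 0], 0], [0.4, [0.0002, 0.001, 0], 0], [0.4, [0, 0, 0], 0], [0.4, [0, 0, 0], 0]]}}

```text
time: 6.82
ee_pos: [0.5382, -0.016, 0.0893]
tcp_rot: [180.0, -0.0, 167.9]
wrist_force: [0.3, -1.2, -0.8]
opening: 0.0342
```

>>> {"op": "drive_tool", "data": {"plan": [[0.4, [0.0002, 0.001, 0], 0], [0.4, [0.0001, 0.0005, 0], 0], [0.4, [0, 0, 0], 0], [0.4, [0, 0, 0], 0]]}}

```text
time: 7.32
ee_pos: [0.5385, -0.0145, 0.0893]
tcp_rot: [-180.0, -0.0, 167.9]
wrist_force: [-0.8, 0.5, -1.0]
opening: 0.0343
```

```bash
python3 - <<'E'
from h import *
o=monitor.get_obs(); print(o['ee_pos'],o['wrist_force'])
p,d=shot('scene','s3')
cv2.imwrite('pics/z3.png',cv2.resize(p[150:250,200:340,::-1],None,fx=5,fy=5,interpolation=cv2.INTER_CUBIC))
E
```

```text
[ 0.53846758 -0.01447854  0.08931866] [-0.77996764  0.50678881 -1.03919508]
```

View pics/z3.png

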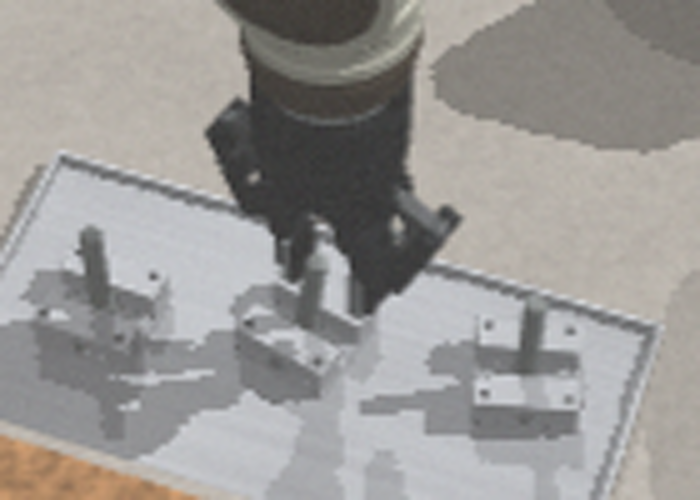

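Post 2 moves with no resistance and is already tilted in the picture, near crop (315,285). It is the loose one, so I keep rocking it.

>>> {"op": "drive_tool", "data": {"plan": [[0.4, [0.0002, 0.001, 0], 0], [0.4, [0.0002, 0.001, 0], 0], [0.4, [0.0002, 0.001, 0], 0], [0.4, [0.0002, 0.001, 0], 0], [0.4, [0, 0, 0], 0], [0.4, [0, 0, 0], 0]]}}

```text
time: 8.12
ee_pos: [0.5392, -0.0107, 0.0893]
tcp_rot: [-180.0, -0.0, 167.9]
wrist_force: [-0.3, -4.4, -0.6]
opening: 0.0342
```

>>> {"op": "drive_tool", "data": {"plan": [[0.4, [-0.001, -0.005, 0], 0], [0.4, [-0.001, -0.005, 0], 0], [0.4, [-0.001, -0.005, 0], 0], [0.4, [-0.0006, -0.003, 0], 0], [0.4, [-0.0002, -0.001, 0], 0], [0.4, [-0.0002, -0.001, 0], 0], [0.4, [-0.0002, -0.001, 0], 0], [0.4, [-0.0002, -0.001, 0], 0], [0.4, [-0.0002, -0.001, 0], 0], [0.4, [-0.0002, -0.001, 0], 0]]}}

```text
time: 9.38
ee_pos: [0.5345, -0.0345, 0.0894]
tcp_rot: [180.0, 0.0, 167.9]
wrist_force: [0.7, 1.0, 0.4]
opening: 0.0343
```

>>> {"op": "drive_tool", "data": {"plan": [[0.4, [-0.0002, -0.001, 0], 0], [0.4, [-0.0002, -0.001, 0], 0], [0.4, [-0.0002, -0.001, 0], 0], [0.4, [-0.0002, -0.001, 0], 0], [0.4, [-0.0002, -0.001, 0], 0], [0.4, [-0.0002, -0.001, 0], 0], [0.4, [-0.0002, -0.001, 0], 0], [0.4, [0, 0, 0], 0], [0.4, [0, 0, 0], 0]]}}

```text
time: 10.5
ee_pos: [0.5331, -0.0415, 0.0893]
tcp_rot: [-180.0, -0.0, 167.9]
wrist_force: [0.1, -0.4, -0.3]
opening: 0.0345
```

>>> {"op": "drive_tool", "data": {"plan": [[0.4, [-0.0002, -0.001, 0], 0], [0.4, [-0.0002, -0.001, 0], 0], [0.4, [-0.0002, -0.001, 0], 0], [0.4, [-0.0002, -0.001, 0], 0], [0.4, [-0.0002, -0.001, 0], 0], [0.4, [-0.0002, -0.001, 0], 0], [0.4, [0, 0, 0], 0], [0.4, [0, 0, 0], 0]]}}

```text
time: 11.5
ee_pos: [0.5318, -0.0475, 0.0893]
tcp_rot: [-180.0, -0.0, 167.9]
wrist_force: [0.3, 0.4, -0.6]
opening: 0.0339
```

>>> {"op": "drive_tool", "data": {"plan": [[0.4, [-0.0002, -0.001, 0], 0], [0.4, [-0.0002, -0.001, 0], 0], [0.4, [0, 0, 0], 0], [0.4, [0, 0, 0], 0]]}}

```text
time: 12.0
ee_pos: [0.5315, -0.0495, 0.0893]
tcp_rot: [-180.0, -0.0, 167.9]
wrist_force: [-0.0, 0.7, 0.3]
opening: 0.0341
```

>>> {"op": "drive_tool", "data": {"plan": [[0.4, [-0.0002, -0.001, 0], 0], [0.4, [0, 0, 0], 0], [0.4, [0, 0, 0], 0]]}}

```text
time: 12.38
ee_pos: [0.5313, -0.0504, 0.0893]
tcp_rot: [180.0, -0.0, 167.9]
wrist_force: [-0.3, 0.4, -0.7]
opening: 0.0341
```

```bash
python3 - <<'E'
from h import *
p,d=shot('scene','s4')
cv2.imwrite('pics/z4.png',cv2.resize(p[150:250,200:340,::-1],None,fx=5,fy=5,interpolation=cv2.INTER_CUBIC))
E
```

```text
(no output)
```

View pics/z4.png

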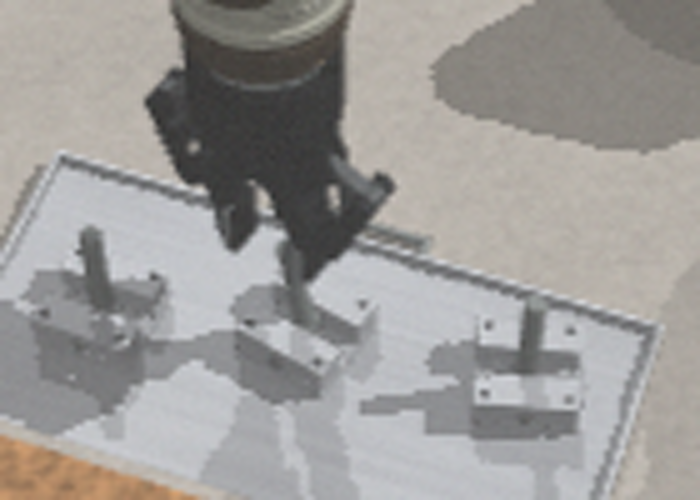

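Post 2 now leans towards -y, with its tip near crop (290,250) pushed by the right finger. I'll nudge it a little further to find the stop.

>>> {"op": "drive_tool", "data": {"plan": [[0.4, [-0.0002, -0.001, 0], 0], [0.4, [0, 0, 0], 0], [0.4, [0, 0, 0], 0]]}}

```text
time: 12.8
ee_pos: [0.5311, -0.0513, 0.0893]
tcp_rot: [180.0, -0.0, 167.9]
wrist_force: [0.4, 2.5, -0.8]
opening: 0.0337
```

>>> {"op": "drive_tool", "data": {"plan": [[0.4, [0.001, 0.005, 0], 0], [0.4, [0.001, 0.005, 0.002], 0], [0.4, [0, 0, 0.03], 0], [0.4, [0, 0, 0.05], 10], [0.8, [-0.003, 0.05, 0], 10], [0.8, [-0.004, 0.055, 0], 10], [0.8, [-0.005, 0.06, 0], 10], [0.8, [-0.005, 0.06, 0], 10], [0.8, [-0.005, 0.06, 0], 10], [0.8, [-0.005, 0.06, 0], 10]]}}

```text
time: 14.05
ee_pos: [0.5057, 0.3056, 0.1717]
tcp_rot: [-180.0, 0.0, -121.7]
wrist_force: [1.6, 0.2, 0.3]
opening: 0.0684
```

```bash
python3 - <<'E'
from h import *
n='scene';p,d=shot('scene','s5'); W=world('scene',d)
cv2.imwrite('pics/z5.png',cv2.resize(p[150:290,200:420,::-1],None,fx=3.6,fy=3.6,interpolation=cv2.INTER_CUBIC))
s=W.reshape(-1,3); q=s[(s[:,2]>.05)&(np.hypot(s[:,0]-.5355,s[:,1]+.03)<.025)]
for lo in (.045,.06,.07,.08):
    k=q[(q[:,2]>lo)&(q[:,2]<lo+.012)]; print(lo,k[:,:2].mean(0).round(4))
o=monitor.get_obs(); print(o['ee_pos'],o['tcp_rot'])
E
```

```text
0.045 [ 0.5355 -0.0334]
0.06 [ 0.5349 -0.0356]
0.07 [ 0.5348 -0.0373]
0.08 [ 0.5327 -0.0393]
[0.50452986 0.31150413 0.17091272] [ 1.79942607e+02  1.19539068e-01 -1.21032211e+02]
```

View pics/z5.png

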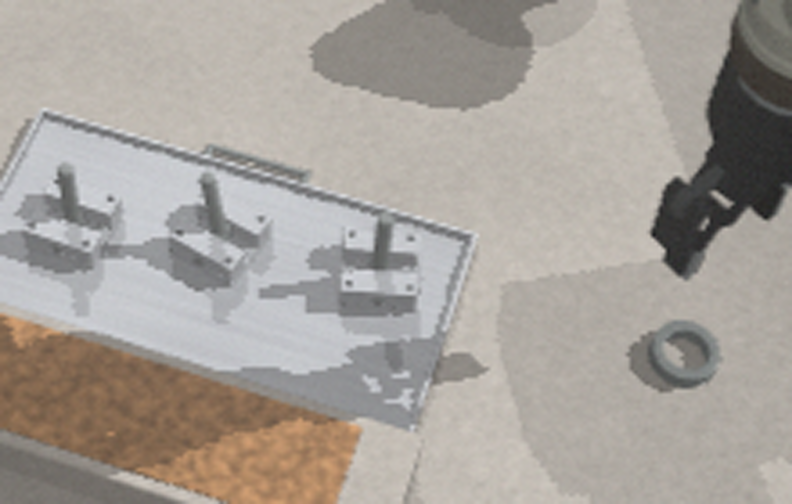

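The picture shows post 2 still leaning, with its tip at crop (208,180), and the collar untouched at (684,355). Now I descend on the collar.

>>> {"op": "drive_tool", "data": {"plan": [[0.8, [0, 0, 0], 10], [0.8, [-0.002, 0.005, -0.03], 9], [0.8, [0, 0, -0.05], 0], [0.8, [0, 0, -0.03], 0], [0.8, [0, 0, 0], 0], [0.8, [0, 0, 0], 0]]}}

```text
time: 14.85
ee_pos: [0.5047, 0.3089, 0.063]
tcp_rot: [-179.9, 0.1, -103.1]
wrist_force: [0.1, -0.8, 1.1]
opening: 0.0681
```

```bash
python3 - <<'E'
from h import *
p,d=shot('scene','s6'); W=world('scene',d)
cv2.imwrite('pics/z6.png',cv2.resize(p[180:280,320:460,::-1],None,fx=5,fy=5,interpolation=cv2.INTER_CUBIC))
s=W.reshape(-1,3); s=s[(abs(s[:,0]-.5025)<.06)&(abs(s[:,1]-.317)<.06)&(s[:,2]>.025)]
print(np.sort(s[:,2])[:20].round(3)); o=monitor.get_obs(); print(o['ee_pos'],o['tcp_rot'],o['opening'])
E
```

```text
[0.053 0.053 0.055 0.055 0.056 0.056 0.057 0.057 0.059 0.06  0.06  0.06
 0.061 0.062 0.064 0.064 0.066 0.067 0.068 0.068]
[0.50494759 0.30902447 0.06337133] [-1.79885494e+02  1.00953330e-01 -1.03083387e+02] 0.06844316685863851
```

View pics/z6.png

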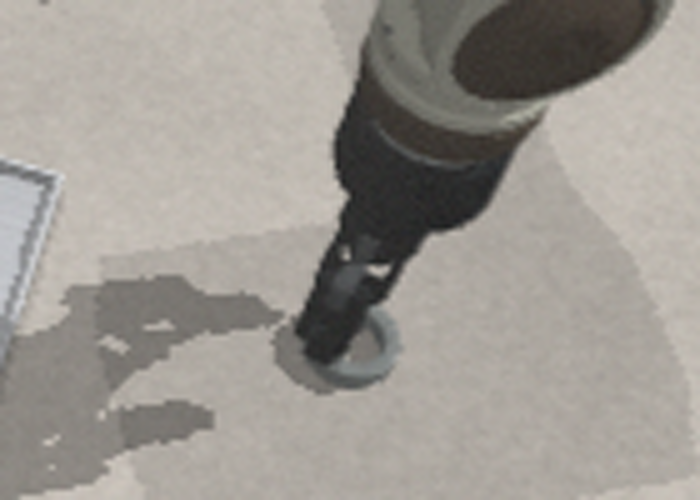

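The fingers stand above the collar, but the tool is 8 mm short in y. I'll correct that, descend and grip.

>>> {"op": "drive_tool", "data": {"plan": [[0.8, [-0.0022, 0.008, 0], 0], [0.8, [0, 0, 0], 0], [0.8, [0, 0, -0.03], 0], [0.8, [0, 0, -0.01], 0], [0.8, [0, 0, -0.004], 0], [0.8, [0, 0, 0], 0], [0.8, [0, 0, 0], 0]]}}

```text
time: 15.78
ee_pos: [0.5023, 0.3167, 0.0182]
tcp_rot: [-180.0, 0.0, -103.1]
wrist_force: [0.0, -0.1, 1.0]
opening: 0.0684
```

>>> {"op": "drive_tool", "data": {"plan": [[0.65, [0, 0, 0], 0], [0.5, [0, 0, 0], 0], [0.4, [0, 0, 0], 0], [0.4, [0, 0, 0], 0], [0.4, [0, 0, 0], 0], [0.4, [0, 0, 0], 0]], "grip_force": 30}}

```text
time: 16.52
ee_pos: [0.5028, 0.3172, 0.0193]
tcp_rot: [-179.9, 0.1, -103.1]
wrist_force: [-1.6, -0.7, 9.6]
opening: 0.0488
```

Closing pressed the fingertips on the desk (9.6 N), so I regrip a few mm higher.

>>> {"op": "drive_tool", "data": {"plan": [[0.8, [0, 0, 0], 0], [0.8, [0, 0, 0.0045], 0], [0.8, [0, 0, 0], 0], [0.5, [0, 0, 0], 0], [0.4, [0, 0, 0], 0], [0.4, [0, 0, 0], 0], [0.4, [0, 0, 0], 0], [0.4, [0, 0, 0], 0]], "grip_force": 30}}

```text
time: 17.52
ee_pos: [0.5019, 0.3166, 0.0221]
tcp_rot: [-180.0, 0.0, -103.1]
wrist_force: [-1.0, 0.3, 5.1]
opening: 0.0487
```

>>> {"op": "drive_tool", "data": {"plan": [[0.4, [0, 0, 0.005], 0], [0.4, [0, 0, 0.02], 0], [0.4, [0, 0, 0.04], 0], [0.4, [0, 0, 0.05], 0], [0.4, [0, 0, 0.02], 0], [0.4, [0, 0, 0], 0], [0.4, [0, 0, 0], 0]]}}

```text
time: 18.4
ee_pos: [0.5015, 0.3162, 0.1552]
tcp_rot: [179.9, -0.1, -103.1]
wrist_force: [-0.4, -0.0, -1.8]
opening: 0.0482
```

```bash
python3 - <<'E'
from h import *
o=monitor.get_obs(); print(o['ee_pos'],o['tcp_rot'],o['opening'],o['wrist_force'])
p,d=shot('scene','s7'); W=world('scene',d)
cv2.imwrite('pics/z7.png',cv2.resize(p[120:260,320:460,::-1],None,fx=4.2,fy=4.2,interpolation=cv2.INTER_CUBIC))
s=W.reshape(-1,3); s=s[(abs(s[:,0]-.5025)<.06)&(abs(s[:,1]-.317)<.06)&(s[:,2]>.06)]
h=np.histogram(s[:,2],np.arange(.1,.2,.004)); print(h[0],h[1][:3])
E
```

```text
[0.50146796 0.31620953 0.15523408] [ 1.79921523e+02 -8.60346241e-02 -1.03079433e+02] 0.04819306261514606 [-0.38734167 -0.0389904  -1.8242626 ]
[ 0  0  0  0  0  0  0  2  3 13 19 57 26  7  5  1  0  0  0  0  5 11 13 11] [0.1   0.104 0.108]
```

View pics/z7.png

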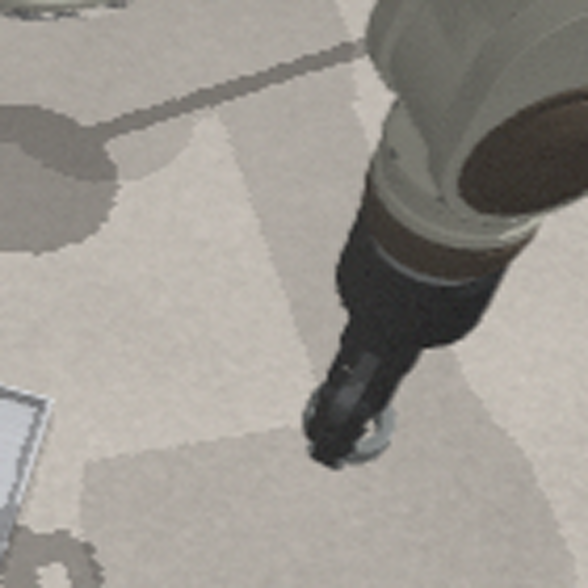

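The collar is held level, at crop (350,430), with its bottom at about z = 0.133. I carry it over post 2.

>>> {"op": "drive_tool", "data": {"plan": [[0.4, [0.003, -0.03, 0], 0], [0.4, [0.005, -0.05, 0], 0], [0.4, [0.005, -0.05, 0], 0], [0.4, [0.005, -0.05, 0], 0], [0.4, [0.005, -0.05, 0], 0], [0.4, [0.005, -0.05, 0], 0], [0.4, [0.004, -0.044, 0], 0], [0.4, [0, -0.03, 0], 0], [0.4, [0, 0, 0], 0], [0.4, [0, 0, 0], 0]]}}

```text
time: 19.7
ee_pos: [0.5335, -0.0372, 0.1559]
tcp_rot: [179.9, -0.0, -103.1]
wrist_force: [0.4, -0.6, -1.0]
opening: 0.0483
```

>>> {"op": "drive_tool", "data": {"plan": [[0.4, [0.0003, -0.0005, -0.02], 0], [0.4, [0, 0, -0.02], 0], [0.4, [0, 0, 0], 0], [0.4, [0, 0, 0], 0]]}}

```text
time: 20.2
ee_pos: [0.5343, -0.0374, 0.1174]
tcp_rot: [-180.0, 0.0, -103.0]
wrist_force: [0.4, -0.4, -0.8]
opening: 0.0483
```

```bash
python3 - <<'E'
from h import *
o=monitor.get_obs(); print(o['ee_pos'],o['opening'])
p,d=shot('scene','s8'); W=world('scene',d)
z=cv2.resize(p[150:250,200:330,::-1],None,fx=6,fy=6,interpolation=cv2.INTER_CUBIC)
cv2.imwrite('pics/z8.png',z)
E
```

```text
[ 0.53432368 -0.03736567  0.11741276] 0.048260309594046674
```

View pics/z8.png

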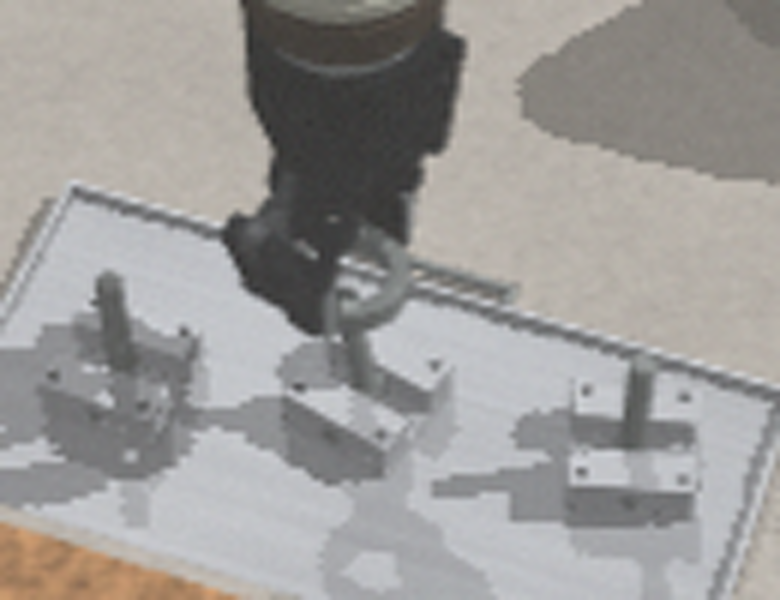

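The post's tip shows through the collar's hole at crop (345,295). I check the collar's position by depth before lowering.

```bash
python3 - <<'E'
from h import *
from scipy.optimize import least_squares
f=np.load('pics/s8.npz'); W=world('scene',f['d']); R=W[150:250,200:330]; rgb=f['p'][150:250,200:330].astype(int).sum(-1)
m=(R[...,2]>.1)&(R[...,2]<.118)&(abs(R[...,0]-.534)<.035)&(abs(R[...,1]+.036)<.035)&(rgb>210)
q=R[m]; print(len(q),q.min(0).round(4),q.max(0).round(4))
t=q[abs(q[:,2]-.109)<.004]
r=least_squares(lambda c:np.clip(abs(np.hypot(t[:,0]-c[0],t[:,1]-c[1])-.0205)-.0045,0,None),[.534,-.037]); print(r.x,r.cost,len(t))
q=R[(R[...,2]>.076)&(R[...,2]<.09)&(np.hypot(R[...,0]-.5335,R[...,1]+.04)<.012)]; print('tip',q.mean(0) if len(q) else None,len(q))
E
```

```text
137 [ 0.5061 -0.0597  0.1003] [ 0.5682 -0.0122  0.1177]
[ 0.53629961 -0.03533164] 0.000263130724765718 108
tip [ 0.52907939 -0.03942749  0.08507074] 6
```

>>> {"op": "drive_tool", "data": {"plan": [[0.4, [0, 0, -0.006], 0], [0.4, [0, 0, -0.006], 0], [0.4, [0, 0, -0.006], 0], [0.4, [0, 0, -0.006], 0], [0.4, [0, 0, -0.006], 0], [0.4, [0, 0, 0], 0]]}}

```text
time: 21.0
ee_pos: [0.5339, -0.038, 0.0862]
tcp_rot: [179.9, -0.0, -103.1]
wrist_force: [0.2, -0.3, -1.3]
opening: 0.048
```

>>> {"op": "drive_tool", "data": {"plan": [[0.4, [0, 0, -0.01], 0], [0.4, [0, 0, -0.01], 0], [0.4, [0.0004, 0.002, -0.006], 0], [0.4, [0.0004, 0.002, -0.003], 0], [0.4, [0, 0, -0.002], 0], [0.4, [0, 0, -0.001], 0], [0.4, [0, 0, 0], 0], [0.4, [0, 0, 0], 0]]}}

```text
time: 22.0
ee_pos: [0.5351, -0.034, 0.055]
tcp_rot: [-180.0, 0.0, -103.1]
wrist_force: [0.4, -0.1, -0.8]
opening: 0.0481
```

>>> {"op": "drive_tool", "data": {"plan": [[0.4, [0, 0, -0.001], 0], [0.4, [0, 0, -0.001], 0], [0.4, [0, 0, -0.001], 0], [0.4, [0, 0, 0], 0], [0.4, [0, 0, 0], 0]]}}

```text
time: 22.62
ee_pos: [0.535, -0.034, 0.0521]
tcp_rot: [-180.0, 0.0, -103.1]
wrist_force: [-2.2, 0.0, 4.2]
opening: 0.0482
```

The collar has touched the plinth (about 5 N). I release it.

>>> {"op": "drive_tool", "data": {"plan": [[0.6, [0, 0, 0], 0], [0.65, [0, 0, 0], 0], [0.75, [0, 0, 0], 0], [0.75, [0, 0, 0], 0], [0.75, [0, 0, 0], 0]]}}

```text
time: 23.25
ee_pos: [0.535, -0.034, 0.0518]
tcp_rot: [180.0, -0.0, -103.1]
wrist_force: [0.4, -0.0, -0.7]
opening: 0.0644
```

>>> {"op": "drive_tool", "data": {"plan": [[0.75, [0, 0, 0.005], 0], [0.75, [0, 0, 0.015], 0], [0.75, [0, 0, 0.03], 0], [0.75, [0, 0, 0.05], 0], [0.75, [0, 0, 0.05], 0], [0.75, [-0.05, 0, 0.04], 0], [0.75, [-0.06, 0, 0], 0], [0.75, [-0.06, 0, 0], 0], [0.75, [0, 0, 0], 0], [0.75, [0, 0, 0], 0]]}}

```text
time: 24.5
ee_pos: [0.3665, -0.034, 0.242]
tcp_rot: [-179.9, 0.0, -103.1]
wrist_force: [0.9, -0.1, -0.3]
opening: 0.0639
```

```bash
python3 - <<'E'
from h import *
for n,r in(('scene',(180,270,200,330)),('top',(190,250,220,360))):
    p,d=shot(n,n+'9'); W=world(n,d)
    cv2.imwrite(f'pics/z9{n}.png',cv2.resize(p[r[0]:r[1],r[2]:r[3],::-1],None,fx=5.5,fy=5.5,interpolation=cv2.INTER_CUBIC))
    s=W.reshape(-1,3); k=(np.hypot(s[:,0]-.5355,s[:,1]+.03)<.036)
    q=s[k&(abs(s[:,2]-.044)<.0045)]; c,rad=cv2.minEnclosingCircle((q[:,:2]*1e3).astype(np.float32))
    A=np.c_[q[:,:2],np.ones(len(q))]; co=np.linalg.lstsq(A,q[:,2],rcond=None)[0]
    t=s[k&(s[:,2]>.075)&(s[:,2]<.095)]
    print(n,len(q),np.round(c,1),round(rad,1),np.median(q[:,2]).round(4),'slope',co[:2].round(3),'tip',t.mean(0).round(4))
print(monitor.get_obs()['ee_pos'])
E
```

```text
scene 148 [534.3 -33.4] 25.7 0.0443 slope [-0.004  0.001] tip [ 0.5338 -0.0387  0.0842]
top 107 [538.1 -32.9] 24.7 0.044 slope [-0.009  0.006] tip [ 0.5354 -0.0394  0.0841]
[ 0.36695779 -0.0339944   0.24114913]
```

View pics/z9scene.png

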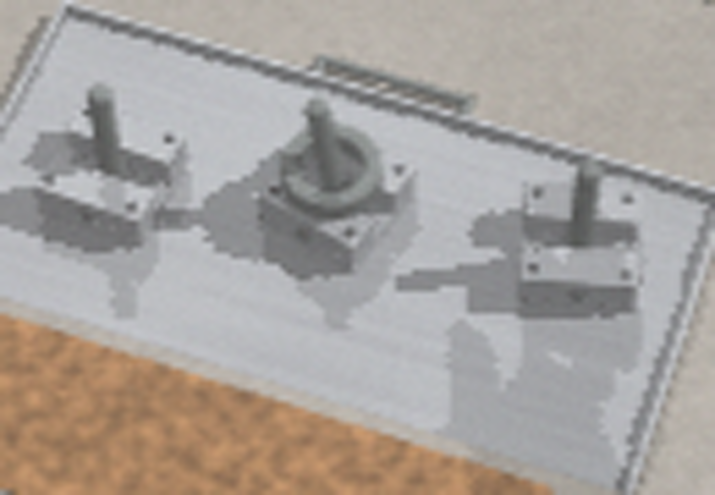

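View pics/z9top.png

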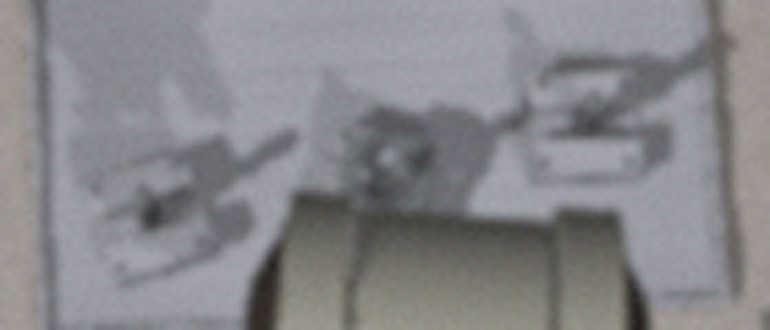

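The scene picture shows the collar flat on the middle plinth, at crop (332,175), with the leaning post through it and its tip at (318,105). The top view agrees. The collar top is at z = 0.044, level, about 3 mm from the plinth centre, and the tip is about 9 mm off centre.

```bash
python3 - <<'E'
from h import *
print(job.job_done())
E
```

```text
the job is handed in; nothing more can be done
None
```

The middle post (plinth near x 0.535, y -0.03) is the loose one. It now leans against its -y stop with the collar flat over it on its plinth. I handed the job in at about 24.6 s, and no verdict was reported.

- **Finding it:** The left post (y 0.09) pushed back at about 3 N/mm, so I took it as sound. The middle post moved freely (about 1 N or less) to a stop on +y at 4.4 N, then back through upright to a stop on -y at 2.5 N. I did not rock the third post (y -0.14), since the middle one was already clearly loose.
- **Collar:** On the first grip, closing on the collar pressed down on the desk with about 10 N, so I regripped 4 mm higher. The collar touched down on the plinth with about 5 N and I released it there.
- **Last checks:**
    - The collar centre is 3–4 mm from the plinth centre, and its top is at z = 0.044 m, which puts the middle 7 mm above the plinth. Its slope is under 0.011 rad.
    - The post tip is 8–9 mm off centre towards -y.
    - The two cameras disagreed by about 4 mm on the collar's x position, and both readings are within tolerance.
    - The gripper is open and clear of everything. I did not go near the dish, blower or wrench, and I did not measure them again at the end.

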